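# Stow the microscope fixtures in their matching trays

## Robot

A 6-joint arm with a two-finger parallel gripper is mounted at the origin on a cart in front of the work surface, level with it; the furniture and walls round the work are solid. World frame = base frame: x ahead of the robot, y to its left, z up, the work surface at z = 0. Lengths are in m, angles in rad, forces in N, time in s.
With the tool pointing down it reaches from about 0.375 to 0.975 m from the base axis. Payload 3.8 kg.
Tool frame: the origin (TCP) lies at the very end of the fingers, on their centre line; the grasp point (between the pads) lies 19 mm behind it; z points along the fingers, y is the line along which they close (so a half turn about z gives the same grasp; the last joint's range is limited). The gripper opens to 85 mm and grips with 20 to 120 N. Pads are 22 mm wide; open, the fingers measure 114 mm over their backs; the gripper's body (76 mm by 85 mm) begins 54 mm behind the grasp point. The pads swing forward as they close: fully open they stand 13 mm farther back than shut.
Start: joints at [-1.284, 0.264, 1.604, -0, 1.274, -0.037], TCP at [0.215, -0.64, 0.231] pointing down, gripper open.
Joint ranges: [-2.63, 2.63], [-0.94, 2.18], [0.31, 2.57], [-1.31, 4.45], [0, 2.66], [-2.55, 2.55]. Speed limits (rad/s): [2.57, 2.57, 3.14, 3.14, 3.14, 3.14].

## Interface

Orientations are given as a rotation vector (axis times angle).
In Python, from workcell import monitor, viewer, job gives the robot as it stands. The module is installed in compiled form; this text tells all that it offers.
- The arm moves only by the tool step_arm, never from a script. Its argument "series" is one flat list of numbers, 4 for each row, row after row: the shift along the tool's x, y, z in m, then the turn about the tool's z in rad. A call has 1 to 8 rows; each row is the pose to reach, as a shift and turn from the pose commanded when the call began, along the tool's axes at that moment; what a row does not reach only later rows make up. A row lasts 1/8 s, in which the tool goes at most 62.5 mm and 10.7 degrees, less where a joint would pass 70% of its speed; a pose out of reach is approached as far as the arm can. A call with a gripper value outside its range is refused whole. "gripper" is the opening, from 0 (shut) to 1 (fully open), set as the call begins (left out, the last holds). The fingers move at their own pace and stop on an object; "newtons" is the grip in N (left out, the last holds). Time passes only in rows, so rows that repeat a pose let the fingers close. It gives the time, the measured TCP pose, the force, the opening and the grip force at its end, in the units of the state.
- monitor.read_state(): the state, without advancing time (a new reading comes with each control period).
- viewer.read_camera(name): name is "scene" or "top" or "wrist"; returns a dict with "image" (480x640x3 uint8, red, green, blue), "intrinsics" (3x3 intrinsics, pixels), "T" (4x4, takes a point from camera to world coordinates); the wrist camera has in their place "hand_eye" (4x4, takes a point from camera to tool coordinates, whose origin is the TCP and whose axes are the flange's). Camera axes: x right, y up, looking along -z (the intrinsics and any distortion apply to the point x, -y, -z); pixel columns grow to the right and rows downward; lengths in m; the calibration is good to about 2 mm. The wrist camera is an equidistant fisheye: a pixel r from the principal point sees the ray r / f radians off the axis. A picture is of the moment at which its call begins: read the wrist's pose just before it. There is no depth.
- job.finish_job(): hands the job in; it is judged then, once.
Trained networks look in a picture, given as the dict that the camera call returned (one of the last four; its "shot" number tells which), for a name from the list of things; names that differ only in an ending like _2 or _b are one class to them, and where a whole thing is asked for, a point or a joint stands for the part that bears it (a point fixed in the world has none). Each returns a list of dicts, best first, with "score" (0 to 1); they miss things now and then, are a little off and sometimes report something else, mostly with a low value. They report only what shows in the picture. A call takes as long as a camera call. They do not tell look-alikes from the thing itself.
- viewer.boxes_of(picture, label): "extent" ([centre column, centre row, width, height] in pixels, round what is visible of it).
- viewer.spot_point(picture, label): "point" ([column, row] in pixels: a listed point, or the origin of a listed thing).
The state is a dict: "time": time; "q": joint angles; "joint_vel": joint speeds; "joint_torque": joint torques, N m; "tool_pos": TCP position; "tcp_rot": TCP orientation; "wrist_force": force on the tool from outside, world axes, zero at the start; "torque": the same for the moment, N m; "width": opening from 0.0 (shut) to 1.0 (fully open); "grip_force": force on a finger pad.
Only numpy, scipy, OpenCV 4.12 (cv2) and the standard library are available. Lean on these libraries where they do the work, as an engineer would, in place of code of your own. Each camera call takes 0.05 s, during which the arm holds its last target. There are 200 camera calls.

## Task

The comparison work is finished: put the small vice, the V block, the stand loupe and the slim collet holder away, each into the open storage tray whose shape and size match it (long, square, large round, small round), upright and flat on the tray's floor inside the rim. Set each one down gently instead of dropping it, let go of it, and do not knock over the two sample vials that stand among them.

Things in the scene. Friction and masses are not known exactly. Their poses are not given: they have to be found in the camera images.
- vice: Small bare-metal vice, loose, 24 mm wide (x), 66 mm long (y), 24 mm high, 0.16 kg. Origin: centre of its underside; z up. Knurled screw head at the -y end; two tall fixed jaws (24 mm high, y = +8 to +33 mm) at the +y end; between y = -17 and +8 mm only 8 mm high apart from the thin screw. Grip it across its 24 mm width on the jaws, about 14 mm from the origin towards +y.
- vee_block: Ground steel V block, loose, 26 x 26 mm and 22 mm high, V groove in its top; any two opposite sides can be gripped, 26 mm apart. Origin: centre of its underside, z up. About 0.07 kg.
- stand_loupe: Black round stand loupe with a pale band, loose, upright, 41 mm in diameter and 36 mm high. Origin: centre of its underside, z up. About 0.045 kg.
- collet: Slim bare-metal collet holder with a black band, loose, standing upright on its flange, 20 mm in diameter (grips as a 20 mm cylinder over its whole height) and 50 mm high. Origin: centre of its underside, z up. About 0.07 kg.
- long_tray: Long rectangular low tray, aluminium rim and dark rubber floor, inside 44 mm (x) by 86 mm (y): for the vice, either way round. It is fixed to the table. Its origin is the centre of its underside on the table; the tray floor is 3 mm and the rim top 8 mm above the table, corners 8.5 mm, rim 4 mm thick. Its y axis runs along its length.
- square_tray: Square low tray, aluminium rim and dark rubber floor, inside 46 x 46 mm: for the V block. It is fixed to the table. Its origin is the centre of its underside on the table; the tray floor is 3 mm and the rim top 8 mm above the table, corners 8.5 mm, rim 4 mm thick. Its x and y axes run along its sides.
- large_round_tray: Larger round low tray, aluminium rim and dark rubber floor, inside diameter 61 mm: for the stand loupe. It is fixed to the table. Its origin is the centre of its underside on the table; the tray floor is 3 mm and the rim top 8 mm above the table, rim 4 mm thick. 
- small_round_tray: Smaller round low tray, aluminium rim and dark rubber floor, inside diameter 40 mm: for the collet holder. It is fixed to the table. Its origin is the centre of its underside on the table; the tray floor is 3 mm and the rim top 8 mm above the table, rim 4 mm thick. 
- vial_a: Pale screw-cap sample vial with a white cap, loose, standing, 20 mm in diameter, 54 mm high; a bystander that must not be knocked over. Origin: centre of its underside, z up.
- vial_b: A second vial just like vial_a, also a bystander that must not be knocked over. Origin: centre of its underside, z up.
There are look-alikes about, which are no part of the job. What is meant by the stand_loupe is not orange, and is the larger of those in its own colour.

How it is judged:
By the outcome, as a careful person would: the job done as asked, in the order asked, and still so for the second after the job is handed in, with the robot touching nothing.
It also fails if it takes over 109 s, if anything falls off the work surface, if the arm or the gripper's body presses on something with over 40 N, if the wrist force passes 120 N, or if a joint passes its speed limit or range.

## Working session

There is one attempt and no reset: what is moved stays moved. The work goes in short steps, Python scripts to look and compute and a tool call to move; the robot and the scene stay as the last step left them, time stands still between calls to the robot, and variables do not carry over. Pictures are saved under pics/ and viewed, at most 14 in all, crops included, and the job is handed in when it is done.

Besides the shell and the picture viewer there is one more tool, called after "Request:" as name(argument=value, ...) on one line, values as JSON. step_arm: Moves the arm, as the interface text tells. Its arguments: {"type":"object","properties":{"series":{"type":"array"},"gripper":{"type":"number"},"newtons":{"type":"number"}},"required":["series"]}

```bash
mkdir -p pics
cat > h.py <<'E'
import numpy as np, cv2
from scipy.spatial.transform import Rotation as R
from workcell import monitor, viewer, job
def cam(n):
    s=monitor.read_state(); p=viewer.read_camera(n); p=dict(p)
    return s,p
def Tw(s,p):
    if 'T' in p: return np.array(p['T'])
    T=np.eye(4); T[:3,:3]=R.from_rotvec(s['tcp_rot']).as_matrix(); T[:3,3]=s['tool_pos']
    return T@np.array(p['hand_eye'])
def ray(s,p,uv):
    K=np.array(p['intrinsics']); x=(uv[0]-K[0,2])/K[0,0]; y=(uv[1]-K[1,2])/K[1,1]
    if 'T' in p: d=np.array([x,-y,-1.])
    else:
        r=np.hypot(x,y)+1e-12; d=np.array([np.sin(r)*x/r,-np.sin(r)*y/r,-np.cos(r)])
    T=Tw(s,p); return T[:3,3],T[:3,:3]@d
def atz(s,p,uv,z):
    o,d=ray(s,p,uv); return o+d*(z-o[2])/d[2]
def proj(s,p,X):
    T=Tw(s,p); c=T[:3,:3].T@(np.array(X)-T[:3,3]); K=np.array(p['intrinsics'])
    v=np.array([c[0],-c[1],-c[2]])
    if 'T' in p: q=v[:2]/v[2]
    else:
        r=np.hypot(v[0],v[1]); q=v[:2]/(r+1e-12)*np.arctan2(r,v[2])
    return np.array([K[0,0]*q[0]+K[0,2],K[1,1]*q[1]+K[1,2]])
def save(p,n): cv2.imwrite('pics/'+n,p['image'][:,:,::-1])
E
python3 - <<'E'
from h import *
s,p=cam('top'); save(p,'top.png'); print({k:v for k,v in p.items() if k!='image'})
for l in ['vice','vee_block','stand_loupe','collet','long_tray','square_tray','large_round_tray','small_round_tray','vial_a']:
    for d in viewer.spot_point(p,l)[:4]:
        print(l,round(d['score'],2),np.round(d['point']),np.round(atz(s,p,d['point'],0),3))
s2,p2=cam('scene'); save(p2,'scene.png')
print(monitor.read_state())
E
```

```text
{'intrinsics': array([[565.81092664,   0.        , 318.20035725],
       [  0.        , 565.81092664, 236.21221684],
       [  0.        ,   0.        ,   1.        ]]), 'T': array([[-0.00426953,  0.99146591, -0.13029628,  0.32241298],
       [-0.99951268, -0.00826022, -0.03010273, -0.03908466],
       [-0.03092211,  0.13010426,  0.99101801,  1.27743826],
       [ 0.        ,  0.        ,  0.        ,  1.        ]]), 'shot': 1}
vice 0.73 [482. 221.] [ 0.523 -0.371  0.   ]
vice 0.7 [238. 189.] [0.602 0.184 0.   ]
vee_block 0.42 [176. 191.] [0.598 0.331 0.   ]
stand_loupe 0.72 [251. 264.] [0.428 0.153 0.   ]
stand_loupe 0.55 [267. 300.] [0.347 0.115 0.   ]
stand_loupe 0.53 [281. 273.] [0.408 0.085 0.   ]
collet 0.51 [325. 259.] [ 0.438 -0.016  0.   ]
long_tray 0.95 [422. 264.] [ 0.424 -0.233  0.   ]
square_tray 0.98 [239. 189.] [0.603 0.183 0.   ]
square_tray 0.16 [249. 263.] [0.43  0.157 0.   ]
large_round_tray 0.88 [308. 185.] [0.609 0.023 0.   ]
small_round_tray 0.71 [180. 268.] [0.419 0.316 0.   ]
vial_a 0.51 [282. 227.] [0.512 0.082 0.   ]
vial_a 0.44 [212. 224.] [0.52  0.244 0.   ]
{'time': 0.55, 'q': array([-1.28391171e+00,  2.63868298e-01,  1.60397482e+00, -1.61123769e-06,
        1.27369201e+00, -3.69043516e-02]), 'joint_vel': array([ 0.00014644,  0.00065442, -0.00084763,  0.00052574,  0.00106229,
        0.00029807]), 'joint_torque': array([ 5.51778558e-04, -5.14517784e+01, -3.67352915e+01, -8.94388307e-06,
        1.93643180e-03,  1.25628753e-05]), 'tool_pos': array([ 0.21475674, -0.63993721,  0.23131473]), 'tcp_rot': array([3.10045556e+00, 5.06379182e-01, 8.86337270e-06]), 'wrist_force': array([ 0.10777496,  0.81919966, -0.64082619]), 'torque': array([-0.06113636,  0.03416261,  0.0034831 ]), 'grip_force': 0.0, 'width': 1.0011689806689743}
```

```bash
python3 -c "
import cv2
a=cv2.imread('pics/top.png')[140:330,130:530]; cv2.imwrite('pics/topc.png',cv2.resize(a,(800,380),interpolation=cv2.INTER_CUBIC))"
```

```text
(no output)
```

View pics/topc.png

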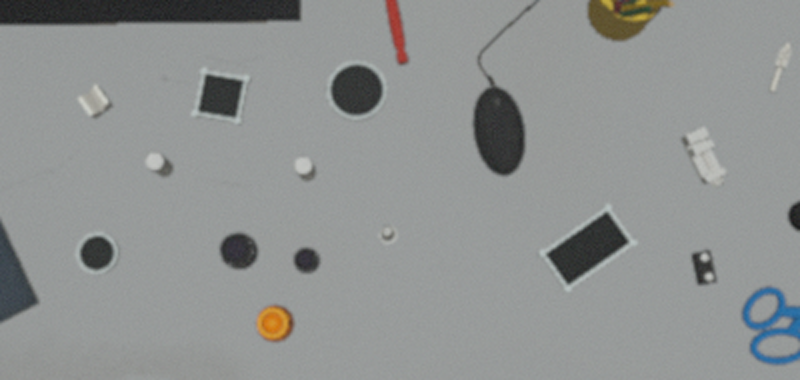

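View pics/scene.png

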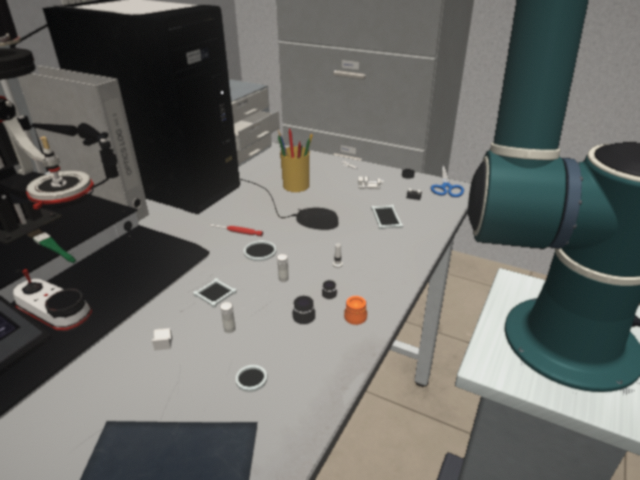

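The top view (2x crop, offset (130,140)) shows these objects:

| Object | Crop pixel |
|---|---|
| V block | (94,100) |
| Square tray | (221,96) |
| Large round tray | (357,90) |
| Vials | (155,162) and (303,166) |
| Small round tray | (97,253) |
| Black loupe (large) | (239,251) |
| Black loupe (small look-alike) | (306,260) |
| Collet | (388,234) |
| Long tray | (588,247) |
| Vice | (705,157) |

The scene view confirms this layout.

```bash
cat >> h.py <<'E'
def yaw(s):
    M=R.from_rotvec(s['tcp_rot']).as_matrix(); return np.arctan2(M[1,0],M[0,0])
def go(s,X,yw=None,half=True):
    M=R.from_rotvec(s['tcp_rot']).as_matrix(); d=M.T@(np.array(X)-s['tool_pos'])
    t=0
    if yw is not None:
        t=-(yw-yaw(s))
        if half: t=(t+np.pi/2)%np.pi-np.pi/2
    print('shift',np.round(d,4),'turn',round(t,3),'dist',round(np.linalg.norm(d),3), 'q6',round(s['q'][5],2))
def quad(s,p,mask,z):
    cs,_=cv2.findContours(mask,cv2.RETR_EXTERNAL,cv2.CHAIN_APPROX_NONE); out=[]
    for c in cs:
        if cv2.contourArea(c)<30: continue
        P=np.array([atz(s,p,q[0],z)[:2] for q in c])
        (cx,cy),(w,h),a=cv2.minAreaRect((P*1000).astype(np.float32))
        if w<h: w,h,a=h,w,a+90
        out.append((round(cx/1000,4),round(cy/1000,4),round(w,1),round(h,1),round(a%180,1)))
    return out
E
python3 - <<'E'
from h import *
a=cv2.imread('pics/top.png')
s,p=cam('top')
g=cv2.cvtColor(p['image'],cv2.COLOR_RGB2GRAY)
dark=(g<75).astype(np.uint8)*255
dark[:140]=0;dark[330:]=0;dark[:,:130]=0;dark[:,530:]=0
for o in quad(s,p,dark,0.003): print('dark',o)
br=(g>195).astype(np.uint8)*255
br[:140]=0;br[330:]=0;br[:,:130]=0;br[:,530:]=0
for o in quad(s,p,br,0.02): print('bright',o)
s=monitor.read_state(); go(s,[.523,-.371,.22])
E
```

```text
dark (0.4017, -0.3637, 31.1, 17.7, 177.7)
dark (0.4137, 0.0795, 22.7, 22.6, 0.3)
dark (0.4243, 0.319, 32.1, 32.1, 1.5)
dark (0.4255, 0.1568, 36.5, 36.4, 0.6)
dark (0.4021, 0.409, 102.5, 38.9, 2.3)
dark (0.426, -0.2364, 80.8, 39.5, 124.1)
dark (0.4608, -0.4684, 29.3, 8.9, 177.0)
dark (0.5609, -0.1395, 97.4, 54.6, 179.4)
dark (0.6049, 0.1798, 40.8, 40.1, 79.7)
dark (0.6109, 0.0232, 54.1, 52.9, 135.1)
dark (0.7032, -0.2961, 41.2, 16.6, 89.2)
dark (0.7061, 0.2655, 351.4, 26.6, 89.2)
shift [ 0.3778 -0.1569  0.0113] turn 0 dist 0.409 q6 -0.04
```

Request:
step_arm(series=[0.057, -0.024, 0, 0, 0.114, -0.048, 0, 0, 0.17, -0.07, 0, 0, 0.227, -0.094, 0.005, 0, 0.284, -0.118, 0.01, 0, 0.34, -0.141, 0.01, 0, 0.378, -0.157, 0.01, 0, 0.378, -0.157, 0.01, 0], gripper=1.0, newtons=40)

```text
time: 1.6
tool_pos: [0.5254, -0.3684, 0.2213]
tcp_rot: [-3.099, -0.513, -0.001]
wrist_force: [-0.9, 0.0, -0.7]
width: 1.0
grip_force: 0.0
```

Run:
```python
from h import *
s,p=cam('wrist'); save(p,'w1.png'); print(p['hand_eye'],p['intrinsics'],s['tool_pos'],yaw(s))
for l in ['vice']:
    for d in viewer.spot_point(p,l)[:4]:
        print(l,round(d['score'],2),np.round(d['point']),np.round(atz(s,p,d['point'],0),4))
```

```text
[[-3.74445228e-04  9.65150304e-01  2.61695913e-01  6.55595315e-02]
 [ 9.99999930e-01  3.66636772e-04  7.86623295e-05  3.81467258e-04]
 [-2.00263736e-05  2.61695925e-01 -9.65150373e-01 -1.41317001e-01]
 [ 0.00000000e+00  0.00000000e+00  0.00000000e+00  1.00000000e+00]] [[371.64829954   0.         312.94451598]
 [  0.         371.64829954 236.44893276]
 [  0.           0.           1.        ]] [ 0.52538591 -0.36843265  0.22133772] 0.3281633300637205
vice 0.83 [312. 205.] [ 0.5247 -0.3676  0.    ]
```

View pics/w1.png

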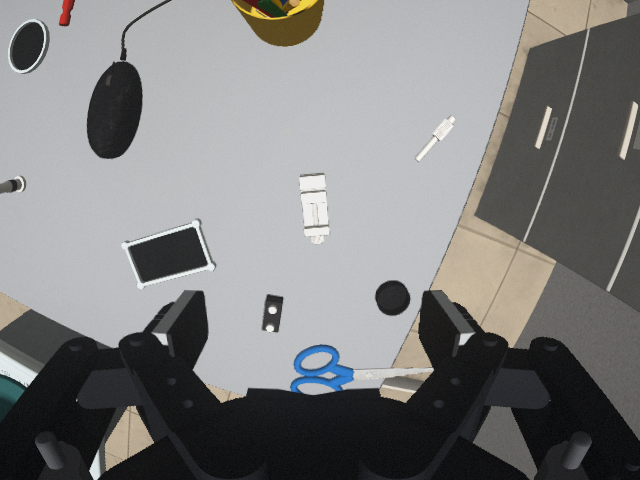

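The wrist view shows the vice from (313,174), the jaw end, to (317,243), the screw head. The long tray is at (168,253). Next I'll measure the axis and width from the bright mask.

Run:
```python
from h import *
s,p=cam('wrist')
im=p['image']; g=cv2.cvtColor(im,cv2.COLOR_RGB2GRAY)
c=im[160:255,280:350]; cv2.imwrite('pics/w1c.png',cv2.resize(c[:,:,::-1],None,fx=6,fy=6,interpolation=cv2.INTER_CUBIC))
m=np.zeros_like(g); m[165:250,285:345]=(g[165:250,285:345]>205)*255
print(g[165:170,285:290].mean())
ys,xs=np.nonzero(m); 
for r in range(170,248,6): 
    x=xs[ys==r]; print(r,(x.min(),x.max()) if len(x) else None)
for z in (0,.024): print(quad(s,p,cv2.morphologyEx(m,cv2.MORPH_CLOSE,np.ones((9,9))),z))
for uv in [(300,175),(326,174),(303,236),(330,235)]: print(uv,np.round(atz(s,p,uv,.024),4))
```

```text
192.92
170 None
176 (np.int64(298), np.int64(323))
182 (np.int64(298), np.int64(323))
188 (np.int64(322), np.int64(323))
194 (np.int64(300), np.int64(324))
200 (np.int64(300), np.int64(324))
206 (np.int64(301), np.int64(325))
212 (np.int64(302), np.int64(325))
218 (np.int64(303), np.int64(326))
224 (np.int64(324), np.int64(326))
230 (np.int64(303), np.int64(328))
236 (np.int64(310), np.int64(322))
242 None
[(0.5209, -0.3719, 68.8, 26.0, 24.2)]
[(0.5252, -0.3705, 64.2, 24.3, 24.2)]
(300, 175) [ 0.5497 -0.3497  0.024 ]
(326, 174) [ 0.5581 -0.3719  0.024 ]
(303, 236) [ 0.4959 -0.3704  0.024 ]
(330, 235) [ 0.5049 -0.3942  0.024 ]
```

View pics/w1c.png

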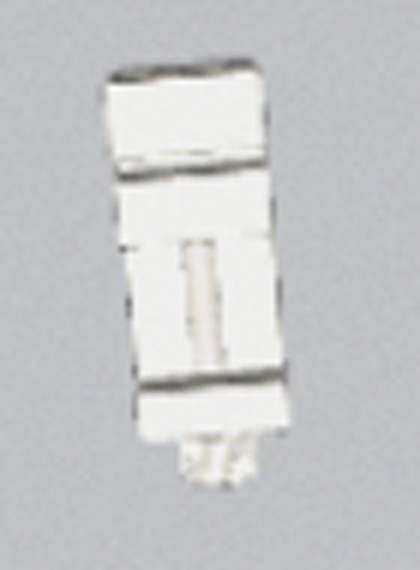

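Run:
```python
from h import *
s,p=cam('wrist')
E=atz(s,p,(310.5,172.2),.024)[:2]; A=atz(s,p,(310.6,176),.024)[:2];B=atz(s,p,(315.6,230),.024)[:2]
d=A-B; th=np.arctan2(d[1],d[0]); u=d/np.linalg.norm(d)
print(E,np.degrees(th),'origin',E-.033*u,'grip',E-.019*u)
G=E-.019*u
go(s,[*G,.006],th)
```

```text
[ 0.55459782 -0.35855695] 23.741102313869415 origin [ 0.52439048 -0.3718429 ] grip [ 0.53720571 -0.36620643]
shift [ 1.550e-02 -1.000e-04  2.152e-01] turn -0.091 dist 0.216 q6 0.59
```

Request:
step_arm(series=[0.0155, 0, 0.06, -0.091, 0.0155, 0, 0.12, -0.091, 0.0155, 0, 0.17, -0.091, 0.0155, 0, 0.195, -0.091, 0.0155, 0, 0.21, -0.091, 0.0155, 0, 0.2155, -0.091, 0.0155, 0, 0.2155, -0.091], gripper=0.65)

```text
time: 2.68
tool_pos: [0.5382, -0.3667, 0.0067]
tcp_rot: [3.073, 0.646, 0.001]
wrist_force: [0.1, 0.2, -0.4]
width: 0.648
grip_force: 0.0
```

Request:
step_arm(series=[0, 0, 0, 0, 0, 0, 0, 0, 0, 0, 0, 0, 0, 0, 0, 0, 0, 0, 0, 0], gripper=0.0, newtons=50)

```text
time: 3.3
tool_pos: [0.5389, -0.3665, 0.0074]
tcp_rot: [3.073, 0.647, 0.003]
wrist_force: [-1.3, 1.1, 5.9]
width: 0.262
grip_force: 49.7
```

Run:
```python
from h import *
s=monitor.read_state(); print(s['tool_pos'],s['width'],s['grip_force'],s['wrist_force'])
# grip is 14mm from vice origin toward +y (= tool x direction)
th=np.radians(124.1-180); u=np.array([np.cos(th),np.sin(th)])
t=np.array([.426,-.2364])+.014*u; print(t); go(s,[*t,.06],th)
```

```text
[ 0.53888081 -0.36647548  0.00742701] 0.26224900047998456 49.70936246216297 [-1.34055533  1.11568637  5.90063888]
[ 0.43384895 -0.24799284]
shift [-0.0483 -0.1507 -0.0529] turn 1.391 dist 0.167 q6 0.52
```

Request:
step_arm(series=[0, 0, -0.03, 0, -0.005, -0.02, -0.054, 0.15, -0.013, -0.05, -0.054, 0.33, -0.025, -0.09, -0.054, 0.51, -0.04, -0.13, -0.054, 0.69, -0.0483, -0.151, -0.054, 0.87, -0.0483, -0.151, -0.054, 1.05, -0.0483, -0.151, -0.054, 1.23])

```text
time: 4.3
tool_pos: [0.4323, -0.2466, 0.0597]
tcp_rot: [2.881, -1.253, -0.0]
wrist_force: [0.8, -0.9, 0.2]
width: 0.264
grip_force: 49.3
```

Request:
step_arm(series=[0, 0, 0, 0.161, 0, 0, 0, 0.161])

```text
time: 4.55
tool_pos: [0.4326, -0.2469, 0.0597]
tcp_rot: [2.776, -1.471, -0.0]
wrist_force: [-0.7, 0.1, -0.6]
width: 0.258
grip_force: 49.3
```

Run:
```python
from h import *
s,p=cam('wrist'); save(p,'w2.png'); print(s['tool_pos'],s['width'],s['grip_force'],s['wrist_force'])
th=np.radians(124.1-180); u=np.array([np.cos(th),np.sin(th)])
t=np.array([.426,-.2364])+.014*u; print(t); go(s,[*t,.010],th)
```

```text
[ 0.43257604 -0.24694382  0.05967323] 0.25751862423829047 49.26875866949558 [-0.69344264  0.08292578 -0.61792564]
[ 0.43384895 -0.24799284]
shift [ 0.0016 -0.0005  0.0497] turn 0.001 dist 0.05 q6 1.98
```

View pics/w2.png

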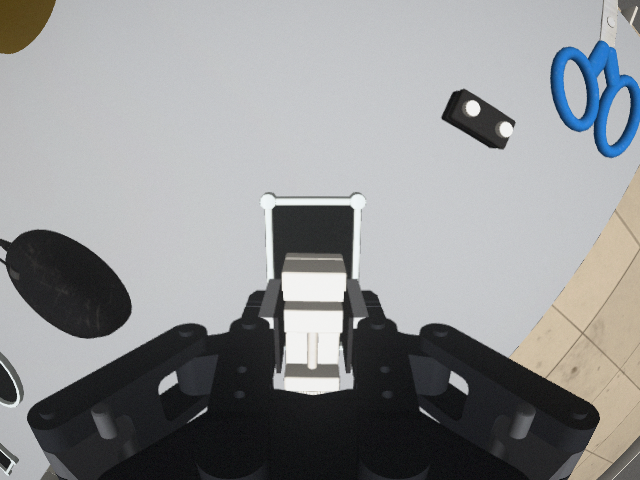

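The vice is held, centred sideways over the long tray. The tray's far rim is at row ~205 and its rim sides are at x 270 and 358. Lowering it now.

Request:
step_arm(series=[0.001, 0, 0.025, 0, 0.001, 0, 0.04, 0, 0.001, 0, 0.046, 0, 0.001, 0, 0.048, 0, 0.001, 0, 0.049, 0])

```text
time: 5.22
tool_pos: [0.4338, -0.2482, 0.0112]
tcp_rot: [2.775, -1.473, 0.001]
wrist_force: [-0.1, 0.6, -1.1]
width: 0.26
grip_force: 49.3
```

Run:
```python
from h import *
s,p=cam('wrist'); save(p,'w3.png'); print(s['tool_pos'],s['width'],s['grip_force'],s['wrist_force'])
```

```text
[ 0.43380975 -0.24824096  0.01115666] 0.2599580875950538 49.27782140672207 [-0.10689267  0.63387998 -1.14633462]
```

View pics/w3.png

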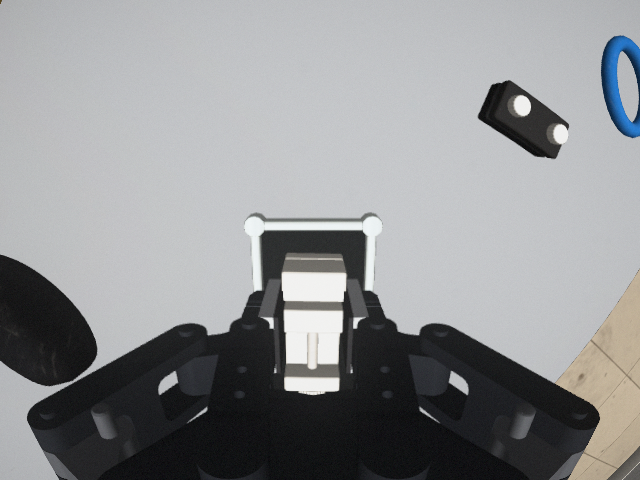

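The vice is over the tray floor with an even side gap. Its far end is at row 254 and the rim at row ~230.

Request:
step_arm(series=[0, 0, 0.0008, 0, 0, 0, 0.0016, 0, 0, 0, 0.0016, 0])

```text
time: 5.65
tool_pos: [0.4338, -0.2483, 0.0104]
tcp_rot: [2.775, -1.473, 0.001]
wrist_force: [-1.9, 1.8, 6.6]
width: 0.26
grip_force: 50.2
```

Run:
```python
from h import *
s,p=cam('wrist'); print(s['tool_pos'],s['wrist_force'])
print(atz(s,p,(315,234),.008)[:2],atz(s,p,(314,254),.027)[:2],atz(s,p,(314,390),.016)[:2])
```

```text
[ 0.43382316 -0.24825798  0.01037943] [-1.94941491  1.77594792  6.62792882]
[ 0.4485363  -0.27256661] [ 0.44762708 -0.27041874] [ 0.40890775 -0.21331143]
```

Request:
step_arm(series=[0, 0, 0, 0, 0, 0, 0, 0, 0, 0, 0, 0], gripper=0.42)

```text
time: 6.08
tool_pos: [0.4334, -0.248, 0.0091]
tcp_rot: [-2.775, 1.473, 0.0]
wrist_force: [-0.1, -0.0, 0.0]
width: 0.417
grip_force: 0.0
```

Request:
step_arm(series=[0, 0, -0.02, 0, 0, 0, -0.06, 0, 0, 0, -0.12, 0, 0, 0, -0.17, 0])

```text
time: 6.58
tool_pos: [0.4335, -0.2481, 0.1812]
tcp_rot: [2.775, -1.473, 0.001]
wrist_force: [0.5, -0.5, -0.0]
width: 0.423
grip_force: 0.0
```

Run:
```python
from h import *
s,p=cam('wrist'); save(p,'w4.png'); print(s['tool_pos'],s['width'],s['wrist_force'])
go(s,[.585,.315,.18],0.5)
```

```text
[ 0.43348659 -0.24805809  0.18116745] 0.4231753158939661 [ 0.48148886 -0.53525746 -0.01651266]
shift [-0.3815 -0.4409  0.001 ] turn -1.476 dist 0.583 q6 1.98
```

View pics/w4.png

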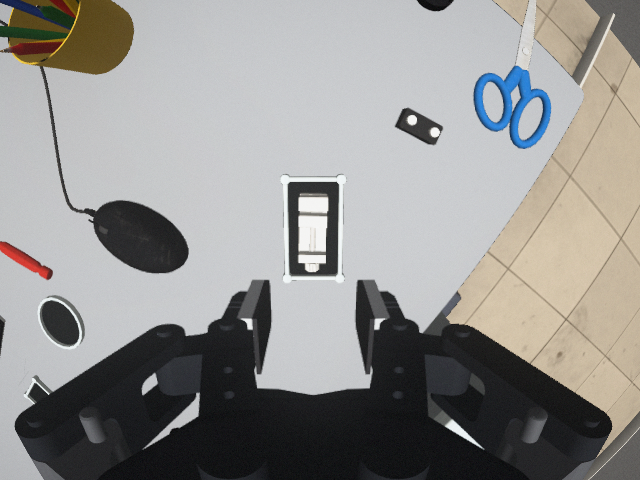

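The vice lies flat inside the long tray at (313,230). On to the V block.

Request:
step_arm(series=[-0.035, -0.04, 0, -0.14, -0.07, -0.08, 0, -0.28, -0.105, -0.12, 0, -0.42, -0.14, -0.161, 0, -0.56, -0.174, -0.201, 0, -0.7, -0.209, -0.241, 0, -0.84, -0.243, -0.281, 0, -0.98, -0.278, -0.321, 0, -1.12])

```text
time: 7.62
tool_pos: [0.5437, 0.1639, 0.1788]
tcp_rot: [3.133, 0.233, -0.0]
wrist_force: [0.9, -0.6, -0.5]
width: 0.422
grip_force: 0.0
```

Run:
```python
from h import *
s=monitor.read_state(); print(s['tool_pos'],yaw(s))
go(s,[.585,.315,.18],0.5)
```

```text
[0.54372427 0.16386496 0.1787862 ] 0.14866717522978862
shift [ 0.0632 -0.1434 -0.0012] turn -0.351 dist 0.157 q6 1.67
```

Request:
step_arm(series=[0.022, -0.05, 0, -0.12, 0.044, -0.1, 0, -0.24, 0.063, -0.143, 0, -0.35, 0.063, -0.143, 0, -0.35, 0.063, -0.143, 0, -0.35])

```text
time: 8.25
tool_pos: [0.5848, 0.3122, 0.1783]
tcp_rot: [3.046, 0.767, -0.003]
wrist_force: [0.0, -0.9, 0.0]
width: 0.422
grip_force: 0.0
```

Run:
```python
from h import *
s,p=cam('wrist'); save(p,'w5.png'); print(s['tool_pos'],yaw(s))
for l in ['vee_block','square_tray']:
    for d in viewer.boxes_of(p,l)[:2]: print(l,d['score'],d['extent'],atz(s,p,d['extent'][:2],.011))
    for d in viewer.spot_point(p,l)[:2]: print(l,d['score'],d['point'],atz(s,p,d['point'],.0))
```

```text
[0.58484979 0.31220633 0.17825356] 0.493632314595986
vee_block 0.64 [309.5, 198.1, 35.7, 42.1] [0.59676631 0.32151764 0.011     ]
vee_block 0.86 [311.6, 195.8] [ 5.97773415e-01  3.20096002e-01 -5.55111512e-17]
square_tray 0.87 [446.1, 262.8, 79.5, 81.6] [0.60457448 0.18341739 0.011     ]
square_tray 0.75 [446.6, 258.2] [0.60727564 0.17991944 0.        ]
```

View pics/w5.png

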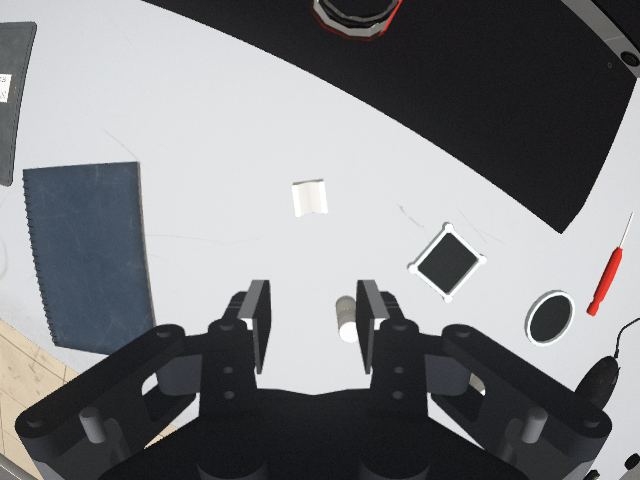

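The V block is at about (310,198), turned slightly in the image. The square tray is at (447,261), and a vial stands at (347,320), well clear behind.

Run:
```python
from h import *
im=cv2.imread('pics/w5.png'); g=cv2.cvtColor(im,cv2.COLOR_BGR2GRAY)
s,p=cam('wrist')
m=np.zeros_like(g); m[170:228,280:340]=(g[170:228,280:340]>222)*255
m=cv2.morphologyEx(m,cv2.MORPH_CLOSE,np.ones((7,7)))
o=quad(s,p,m,.022); print(o, quad(s,p,m,.011))
cs=[atz(s,p,c,.022)[:2] for c in [(293,183),(325,179),(327,214),(297,217)]]
print(np.round(cs,4), np.mean(cs,0))
d=cs[0]-cs[3]; print(np.degrees(np.arctan2(d[1],d[0]))); d=cs[1]-cs[2];print(np.degrees(np.arctan2(d[1],d[0])))
a=np.radians(o[0][4]); go(s,[o[0][0],o[0][1],.006],a); go(s,[o[0][0],o[0][1],.006],a+np.pi/2)
```

```text
[(0.5985, 0.3213, 48.9, 47.3, 118.1)] [(0.5968, 0.3206, 50.7, 49.0, 118.1)]
[[0.6036 0.3392]
 [0.6187 0.3179]
 [0.5941 0.3027]
 [0.5803 0.3232]] [0.59917195 0.32076632]
34.247308511066656
31.786267158580046
shift [ 0.0163 -0.0025  0.1733] turn -1.569 dist 0.174 q6 1.53
shift [ 0.0163 -0.0025  0.1733] turn 0.002 dist 0.174 q6 1.53
```

Run:
```python
from h import *
s=monitor.read_state()
go(s,[.598,.320,.006],np.radians(34))
```

```text
shift [ 0.015  -0.0015  0.1735] turn -0.101 dist 0.174 q6 1.53
```

Request:
step_arm(series=[0.015, -0.0015, 0.05, -0.1, 0.015, -0.0015, 0.11, -0.1, 0.015, -0.0015, 0.15, -0.1, 0.015, -0.0015, 0.166, -0.1, 0.015, -0.0015, 0.173, -0.1, 0.015, -0.0015, 0.173, -0.1], gripper=0.6)

```text
time: 9.3
tool_pos: [0.5991, 0.3215, 0.0077]
tcp_rot: [-3.004, -0.919, -0.004]
wrist_force: [-0.1, -0.4, 0.6]
width: 0.602
grip_force: 0.0
```

Request:
step_arm(series=[0, 0, 0, 0, 0, 0, 0, 0, 0, 0, 0, 0, 0, 0, 0, 0, 0, 0, 0, 0], gripper=0.0, newtons=40)

```text
time: 9.93
tool_pos: [0.5996, 0.322, 0.0086]
tcp_rot: [-3.003, -0.919, -0.006]
wrist_force: [0.1, 0.3, 6.1]
width: 0.29
grip_force: 40.4
```

Run:
```python
from h import *
s=monitor.read_state(); print(s['tool_pos'],yaw(s),s['width'],s['grip_force'],s['wrist_force'])
for a in (-10.3,79.7): go(s,[.605,.180,.06],np.radians(a))
```

```text
[0.59958884 0.32200247 0.00857114] 0.5939040516601669 0.28979291738386515 40.36629617214203 [0.08870464 0.28470674 6.13002487]
shift [-0.0748  0.1207 -0.0517] turn 0.774 dist 0.151 q6 1.43
shift [-0.0748  0.1207 -0.0517] turn -0.797 dist 0.151 q6 1.43
```

Request:
step_arm(series=[0, 0, -0.03, 0, -0.012, 0.02, -0.052, -0.1, -0.03, 0.05, -0.052, -0.28, -0.05, 0.085, -0.052, -0.46, -0.068, 0.11, -0.052, -0.63, -0.0748, 0.1207, -0.052, -0.797, -0.0748, 0.1207, -0.052, -0.797])

```text
time: 10.8
tool_pos: [0.6033, 0.1782, 0.0583]
tcp_rot: [-2.416, -2.009, 0.0]
wrist_force: [-0.1, 1.0, -0.4]
width: 0.292
grip_force: 39.6
```

Run:
```python
from h import *
s,p=cam('wrist'); save(p,'w6.png'); print(s['tool_pos'],yaw(s),s['width'],s['grip_force'],s['wrist_force'])
go(s,[.605,.180,.012],np.radians(79.7))
```

```text
[0.60330084 0.17822429 0.05827512] 1.38729391291738 0.29177583869231166 39.58813548088074 [-0.13836875  0.99611533 -0.44734881]
shift [0.0021 0.0014 0.0463] turn -0.004 dist 0.046 q6 0.43
```

View pics/w6.png

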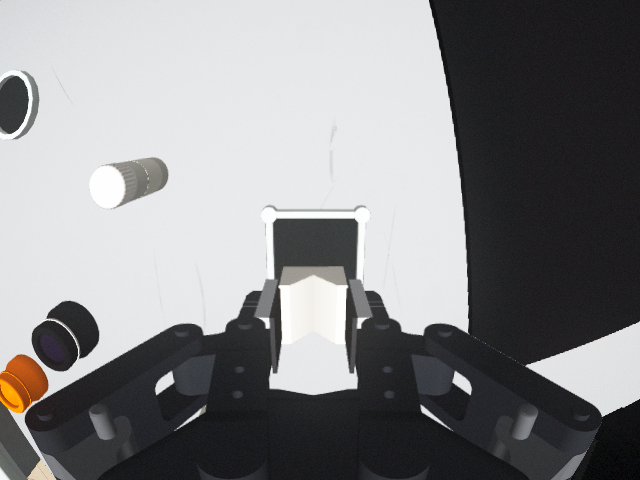

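The V block is held square over its tray, whose rim corners are at (268,214) and (362,214). Lowering.

Request:
step_arm(series=[0.002, 0.001, 0.025, 0, 0.002, 0.001, 0.04, 0, 0.002, 0.001, 0.045, 0, 0.002, 0.001, 0.0465, 0, 0.002, 0.001, 0.0475, 0, 0.002, 0.001, 0.0485, 0, 0.002, 0.001, 0.0485, 0])

```text
time: 11.72
tool_pos: [0.6049, 0.1814, 0.0116]
tcp_rot: [-2.412, -2.012, -0.001]
wrist_force: [-4.9, -0.1, 8.6]
width: 0.296
grip_force: 40.7
```

Request:
step_arm(series=[0, 0, 0, 0, 0, 0, 0, 0, 0, 0, 0, 0], gripper=0.45)

```text
time: 12.1
tool_pos: [0.6049, 0.181, 0.0096]
tcp_rot: [2.412, 2.013, 0.0]
wrist_force: [-0.7, -0.1, -0.1]
width: 0.452
grip_force: 0.0
```

Request:
step_arm(series=[0, 0, -0.02, 0, 0, 0, -0.06, 0, 0, 0, -0.12, 0, 0, 0, -0.16, 0, 0, 0, -0.16, 0])

```text
time: 12.72
tool_pos: [0.6086, 0.182, 0.1769]
tcp_rot: [2.408, 2.01, 0.016]
wrist_force: [0.1, -0.9, 0.9]
width: 0.447
grip_force: 0.0
```

Run:
```python
from h import *
s,p=cam('wrist'); save(p,'w7.png'); print(s['tool_pos'],yaw(s),s['width'],s['wrist_force'])
go(s,[.423,.152,.17],np.radians(79.7))
```

```text
[0.60856913 0.18197063 0.17693517] 1.390827888876003 0.4473421979403088 [ 0.0621701  -0.92397222  0.85926184]
shift [-0.0627 -0.1773  0.0048] turn -0.0 dist 0.188 q6 0.43
```

View pics/w7.png

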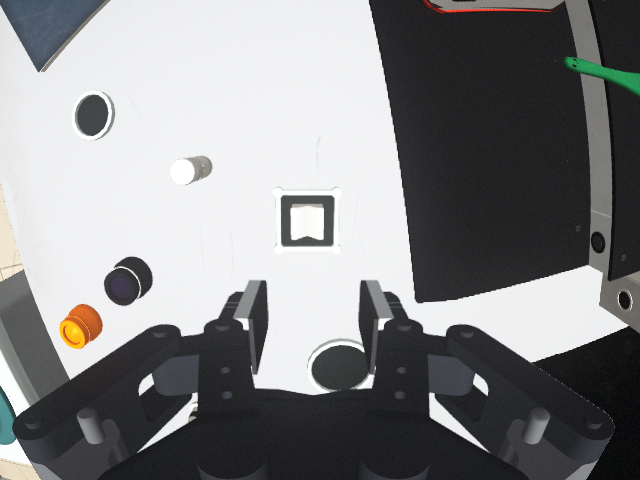

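The V block sits inside the square tray at (307,222). The loupe is at (128,281). Moving above it.

Request:
step_arm(series=[-0.02, -0.055, 0, 0.1, -0.04, -0.11, 0.002, 0.22, -0.058, -0.165, 0.005, 0.35, -0.0627, -0.177, 0.005, 0.35, -0.0627, -0.177, 0.005, 0.35])

```text
time: 13.4
tool_pos: [0.4188, 0.1509, 0.1643]
tcp_rot: [2.725, 1.564, -0.0]
wrist_force: [1.4, 0.2, -0.3]
width: 0.454
grip_force: 0.0
```

```bash
cat >> h.py <<'E'
def circ(s,p,X,rad=.06,thr=70,z=.036,dark=True):
    # dark blob nearest X; centre of its min enclosing circle at height z
    g=cv2.cvtColor(p['image'],cv2.COLOR_RGB2GRAY); m=((g<thr) if dark else (g>thr)).astype(np.uint8)*255
    w=np.zeros_like(m); c=proj(s,p,X); w=cv2.circle(w,tuple(int(v) for v in c),int(rad),255,-1)
    return c,quad(s,p,m&w,z)
E
python3 - <<'E'
from h import *
s,p=cam('wrist'); save(p,'w8.png'); print(s['tool_pos'],s['tcp_rot'],yaw(s))
for l in ['stand_loupe','vial_a','collet']:
    for d in viewer.boxes_of(p,l)[:3]: print(l,d['score'],d['extent'],atz(s,p,d['extent'][:2],.018))
    for d in viewer.spot_point(p,l)[:3]: print(l,d['score'],d['point'],atz(s,p,d['point'],.0))
E
```

```text
[0.41884114 0.15088078 0.16431327] [ 2.72470235e+00  1.56371681e+00 -9.94178002e-05] 1.042020010909822
stand_loupe 0.89 [318.8, 213.0, 54.7, 52.6] [0.42608466 0.15432336 0.018     ]
stand_loupe 0.88 [262.3, 298.6, 40.4, 51.5] [0.34732249 0.11446095 0.018     ]
stand_loupe 0.6 [348.5, 294.5, 30.4, 37.7] [0.41269188 0.08090347 0.018     ]
stand_loupe 0.98 [263.6, 294.2] [0.34422565 0.111743   0.        ]
stand_loupe 0.86 [348.8, 287.3] [0.41383738 0.07907395 0.        ]
stand_loupe 0.72 [316.9, 208.9] [0.42485997 0.15483467 0.        ]
vial_a 0.94 [369.6, 53.5, 35.4, 37.1] [0.52353732 0.24387615 0.018     ]
vial_a 0.59 [460.6, 243.4, 44.8, 44.4] [0.51785422 0.07133985 0.018     ]
vial_a 0.47 [318.6, 212.7, 55.1, 53.0] [0.42606967 0.15461217 0.018     ]
vial_a 0.93 [362.8, 62.5] [ 5.19046906e-01  2.42055958e-01 -5.55111512e-17]
vial_a 0.58 [449.4, 231.1] [0.51714128 0.07891324 0.        ]
collet 0.26 [363.1, 63.1] [0.51900155 0.24149512 0.        ]
```

View pics/w8.png

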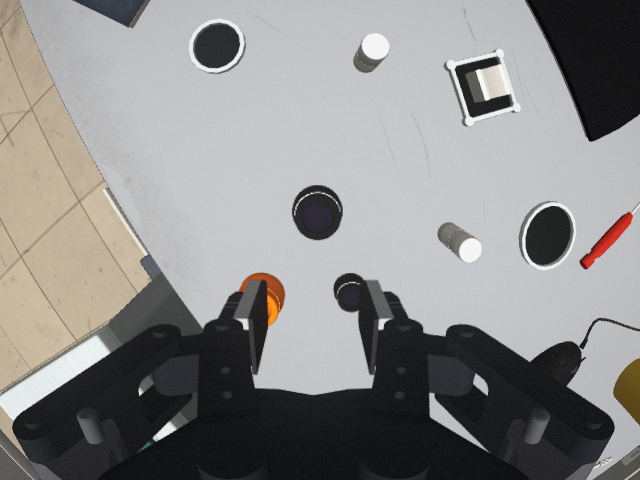

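The large black loupe is at (317,212). The small look-alike is at (349,292), the orange one at (262,298) and the vials at (372,52) and (460,243), all clear of the fingers.

Run:
```python
from h import *
s=monitor.read_state()
print(s['tool_pos'],s['q']); go(s,[.425,.154,.010])
```

```text
[0.42042641 0.15115859 0.16476281] [ 2.89399103e-01 -1.23792698e-01  2.14435530e+00 -2.24214532e-05
  1.12097725e+00  8.19530136e-01]
shift [0.0048 0.0025 0.1548] turn 0 dist 0.155 q6 0.82
```

Request:
step_arm(series=[0.004, 0.002, 0.05, 0, 0.004, 0.002, 0.1, 0, 0.004, 0.002, 0.135, 0, 0.004, 0.002, 0.15, 0, 0.004, 0.002, 0.154, 0, 0.004, 0.002, 0.154, 0], gripper=0.75)

```text
time: 14.5
tool_pos: [0.4244, 0.1538, 0.0117]
tcp_rot: [2.725, 1.562, 0.003]
wrist_force: [-0.9, -0.3, -0.6]
width: 0.752
grip_force: 0.0
```

Run:
```python
from h import *
s,p=cam('wrist'); save(p,'w9.png'); print(s['tool_pos'])
for d in viewer.boxes_of(p,'stand_loupe')[:3]: print(d['score'],d['extent'],atz(s,p,d['extent'][:2],.03))
go(s,[.425,.154,.010])
```

```text
[0.42439002 0.15380348 0.01165256]
0.65 [313.6, 299.9, 100.8, 118.2] [0.42864601 0.1608029  0.03      ]
0.65 [376.6, 392.1, 29.3, 11.1] [0.42933689 0.10967734 0.03      ]
0.51 [238.9, 392.5, 8.9, 13.2] [0.37915956 0.13856089 0.03      ]
shift [0.0005 0.0004 0.0017] turn 0 dist 0.002 q6 0.82
```

Request:
step_arm(series=[0, 0, 0, 0, 0, 0, 0, 0, 0, 0, 0, 0, 0, 0, 0, 0, 0, 0, 0, 0], gripper=0.0, newtons=30)

```text
time: 15.22
tool_pos: [0.4242, 0.1537, 0.0119]
tcp_rot: [2.725, 1.562, 0.003]
wrist_force: [-1.8, -0.2, 6.5]
width: 0.466
grip_force: 30.0
```

Run:
```python
from h import *
s=monitor.read_state(); print(s['tool_pos'],s['width'],s['grip_force'],s['wrist_force'])
go(s,[.611,.0232,.12])
```

```text
[0.42417028 0.15374988 0.01190375] 0.4662528951499434 29.967058897018433 [-1.81360794 -0.16185522  6.52740291]
shift [-0.018   0.2273 -0.1078] turn 0 dist 0.252 q6 0.82
```

Request:
step_arm(series=[0, 0, -0.04, 0, 0, 0.01, -0.095, 0, -0.004, 0.06, -0.108, 0, -0.009, 0.12, -0.108, 0, -0.014, 0.18, -0.108, 0, -0.018, 0.22, -0.108, 0, -0.018, 0.227, -0.108, 0, -0.018, 0.227, -0.108, 0])

```text
time: 16.23
tool_pos: [0.6094, 0.0231, 0.1182]
tcp_rot: [-2.725, -1.561, 0.002]
wrist_force: [0.2, 0.3, -0.4]
width: 0.466
grip_force: 30.7
```

Run:
```python
from h import *
s,p=cam('wrist'); save(p,'w10.png'); print(s['tool_pos'],s['width'],s['grip_force'])
for d in viewer.spot_point(p,'large_round_tray')[:2]: print(d['score'],d['point'],atz(s,p,d['point'],0))
go(s,[.611,.0232,.018])
```

```text
[0.60940744 0.02313283 0.11823067] 0.4661144169924023 30.683911442756653
0.93 [315.9, 232.0] [0.61019003 0.02076158 0.        ]
shift [0.0009 0.0015 0.1002] turn 0 dist 0.1 q6 0.53
```

View pics/w10.png

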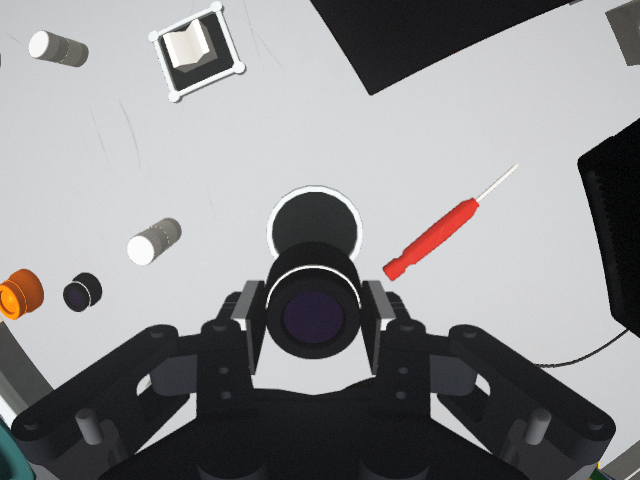

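The loupe is held upright. The large tray at (315,229) lies directly beneath it and both vials are standing.

Run:
```python
from h import *
s,p=cam('wrist')
print(s['tool_pos'],'loupe',atz(s,p,(313,318),.1425),'tray',atz(s,p,(315,229),.008))
```

```text
[0.60857541 0.02392767 0.11826539] loupe [0.61051088 0.02728344 0.1425    ] tray [0.61087616 0.02554756 0.008     ]
```

Request:
step_arm(series=[0.001, 0.001, 0.04, 0, 0.001, 0.001, 0.08, 0, 0.001, 0.001, 0.094, 0, 0.001, 0.001, 0.099, 0, 0.001, 0.001, 0.101, 0, 0.001, 0.001, 0.101, 0])

```text
time: 17.12
tool_pos: [0.6125, 0.0236, 0.0192]
tcp_rot: [2.725, 1.562, 0.003]
wrist_force: [-0.4, -0.7, -0.9]
width: 0.469
grip_force: 30.7
```

Request:
step_arm(series=[-0.003, 0, 0.002, 0, -0.003, 0, 0.0035, 0, -0.003, 0, 0.0045, 0, -0.003, 0, 0.0055, 0, -0.003, 0, 0.0055, 0])

```text
time: 17.75
tool_pos: [0.6101, 0.0206, 0.0149]
tcp_rot: [2.725, 1.562, -0.0]
wrist_force: [-7.4, -1.6, 15.6]
width: 0.469
grip_force: 32.3
```

Request:
step_arm(series=[0, 0, -0.0006, 0, 0, 0, -0.0006, 0])

```text
time: 18.0
tool_pos: [0.6101, 0.0206, 0.0149]
tcp_rot: [2.725, 1.562, 0.0]
wrist_force: [-4.9, -0.8, 12.3]
width: 0.471
grip_force: 31.7
```

Request:
step_arm(series=[0, 0, 0, 0, 0, 0, 0, 0, 0, 0, 0, 0], gripper=0.62)

```text
time: 18.38
tool_pos: [0.6095, 0.0209, 0.0124]
tcp_rot: [-2.726, -1.562, 0.001]
wrist_force: [-0.3, 0.1, 0.4]
width: 0.618
grip_force: 0.0
```

Request:
step_arm(series=[0, 0, -0.02, 0, 0, 0, -0.06, 0, 0, 0, -0.12, 0, 0, 0, -0.15, 0, 0, 0, -0.15, 0])

```text
time: 19.0
tool_pos: [0.6129, 0.021, 0.1683]
tcp_rot: [2.722, 1.56, 0.012]
wrist_force: [0.6, -0.5, -0.3]
width: 0.621
grip_force: 0.0
```

Run:
```python
from h import *
s,p=cam('wrist'); save(p,'w11.png'); print(s['tool_pos'],yaw(s),s['width'],s['wrist_force'])
for l in ['collet','stand_loupe']:
  for d in viewer.boxes_of(p,l)[:3]: print(l,d['score'],d['extent'],atz(s,p,d['extent'][:2],.025))
s2,t=cam('top'); save(t,'top2.png')
K=atz(s2,t,(324,257),.05); print('collet top est',K)
go(s,[.438,-.014,.19])
```

```text
[0.61285925 0.02095958 0.16830297] 1.040945427452934 0.6208196191014729 [ 0.59684641 -0.50458265 -0.28737279]
stand_loupe 0.94 [310.7, 220.2, 49.2, 54.3] [0.61329355 0.02317593 0.025     ]
stand_loupe 0.84 [44.7, 277.9, 39.0, 45.9] [0.3547647  0.11025721 0.025     ]
stand_loupe 0.71 [172.7, 227.2, 43.3, 37.3] [0.51242509 0.07644384 0.025     ]
collet top est [ 0.43802808 -0.01424168  0.05      ]
shift [-0.1184 -0.133  -0.0233] turn 0 dist 0.18 q6 0.52
```

View pics/w11.png

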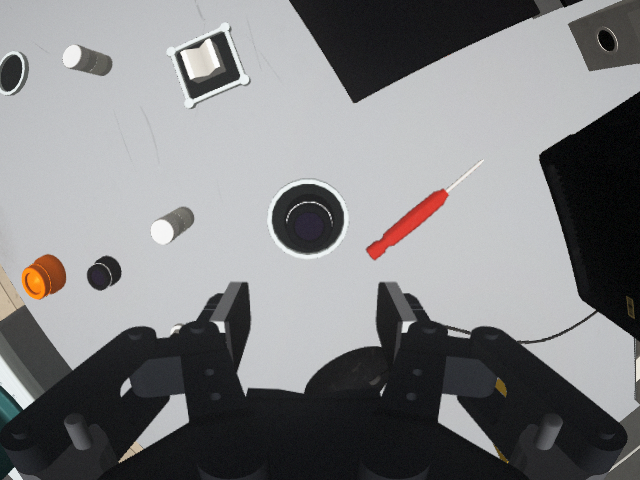

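The loupe stands in the large tray at (309,220), and both vials are upright. Moving above the collet.

Request:
step_arm(series=[-0.03, -0.034, -0.01, 0, -0.065, -0.073, -0.023, 0, -0.1, -0.112, -0.023, 0, -0.118, -0.133, -0.023, 0, -0.118, -0.133, -0.023, 0, -0.118, -0.133, -0.023, 0])

```text
time: 19.95
tool_pos: [0.4357, -0.0136, 0.1852]
tcp_rot: [-2.725, -1.562, 0.001]
wrist_force: [-0.5, -0.2, -0.1]
width: 0.624
grip_force: 0.0
```

Run:
```python
from h import *
s,p=cam('wrist'); save(p,'w12.png'); print(s['tool_pos'],yaw(s),proj(s,p,[.438,-.014,0]),proj(s,p,[.438,-.014,.05]))
for l in ['collet','small_round_tray']:
  for d in viewer.boxes_of(p,l)[:3]: print(l,d['score'],d['extent'],atz(s,p,d['extent'][:2],.025))
  for d in viewer.spot_point(p,l)[:3]: print(l,d['score'],d['point'],atz(s,p,d['point'],.0))
```

```text
[ 0.43572369 -0.01356908  0.1851732 ] 1.0406429856943171 [315.61847786 210.70367574] [316.03257087 223.42113002]
collet 0.85 [320.0, 211.4, 27.7, 24.8] [ 0.44319164 -0.01198259  0.025     ]
collet 0.97 [318.7, 210.2] [ 0.44061089 -0.01499648  0.        ]
```

```bash
python3 -c "
import cv2
a=cv2.imread('pics/w12.png')[170:270,250:390]; cv2.imwrite('pics/w12c.png',cv2.resize(a,None,fx=5,fy=5,interpolation=cv2.INTER_CUBIC))"
```

```text
(no output)
```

View pics/w12c.png

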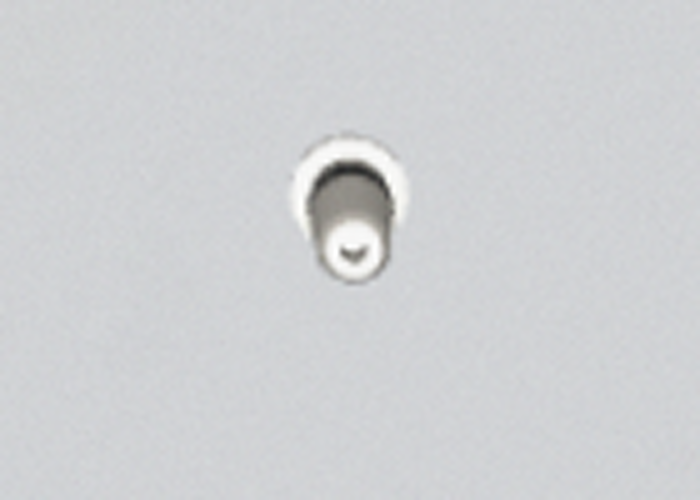

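The collet stands upright. Its flange centre is at about (320,208) and its top at (320.6,220), where a 50 mm height should put them.

Run:
```python
from h import *
s,p=cam('wrist'); a=atz(s,p,(320,208),.003); b=atz(s,p,(320.6,220),.05); print(a,b)
m=(a+b)/2; go(s,[m[0],m[1],.015])
```

```text
[ 0.44315559 -0.01336638  0.003     ] [ 0.44264106 -0.01349114  0.05      ]
shift [0.0036 0.0059 0.1706] turn 0 dist 0.171 q6 0.44
```

Request:
step_arm(series=[0.0035, 0.0055, 0.04, 0, 0.0035, 0.0055, 0.1, 0, 0.0035, 0.0055, 0.145, 0, 0.0035, 0.0055, 0.163, 0, 0.0035, 0.0055, 0.17, 0, 0.0035, 0.0055, 0.17, 0], gripper=0.62)

```text
time: 21.0
tool_pos: [0.4422, -0.0134, 0.0159]
tcp_rot: [-2.726, -1.562, 0.0]
wrist_force: [-0.6, 0.4, -0.4]
width: 0.619
grip_force: 0.0
```

Request:
step_arm(series=[0, 0, 0, 0, 0, 0, 0, 0, 0, 0, 0, 0, 0, 0, 0, 0, 0, 0, 0, 0], gripper=0.0, newtons=35)

```text
time: 21.62
tool_pos: [0.4431, -0.0135, 0.0171]
tcp_rot: [2.725, 1.561, 0.003]
wrist_force: [-1.7, 1.3, 6.1]
width: 0.226
grip_force: 34.3
```

Run:
```python
from h import *
s=monitor.read_state(); print(s['tool_pos'],s['width'],s['grip_force'],s['wrist_force'])
go(s,[.4243,.319,.13])
```

```text
[ 0.44307051 -0.01348322  0.01705564] 0.22578431149514566 34.3322217464447 [-1.72570099  1.28188067  6.11729397]
shift [ 0.2775 -0.184  -0.113 ] turn 0 dist 0.352 q6 0.44
```

Request:
step_arm(series=[0, 0, -0.05, 0, 0.01, -0.006, -0.11, 0, 0.055, -0.036, -0.113, 0, 0.105, -0.07, -0.113, 0, 0.155, -0.103, -0.113, 0, 0.205, -0.136, -0.113, 0, 0.25, -0.166, -0.113, 0, 0.2775, -0.184, -0.113, 0])

```text
time: 22.62
tool_pos: [0.4228, 0.3215, 0.1288]
tcp_rot: [-2.724, -1.565, -0.001]
wrist_force: [0.9, -0.4, -0.7]
width: 0.224
grip_force: 34.4
```

Request:
step_arm(series=[0, 0, 0, 0, 0, 0, 0, 0])

```text
time: 22.88
tool_pos: [0.4229, 0.3184, 0.1284]
tcp_rot: [2.725, 1.563, -0.002]
wrist_force: [0.0, -0.6, -1.3]
width: 0.22
grip_force: 34.4
```

Run:
```python
from h import *
s,p=cam('wrist'); save(p,'w13.png'); print(s['tool_pos'],s['width'],s['grip_force'],s['tcp_rot'])
for l in ['small_round_tray','collet']:
  for d in viewer.boxes_of(p,l)[:2]: print(l,d['score'],d['extent'],atz(s,p,d['extent'][:2],.006))
  for d in viewer.spot_point(p,l)[:2]: print(l,d['score'],d['point'],atz(s,p,d['point'],.0))
print('collet in hand, base should be', proj(s,p,np.array(s['tool_pos'])-[0,0,.0165]))
c,q=circ(s,p,[.4243,.319,.003],45,70,.003); print(c,q)
go(s,[.4243,.319,.022])
```

```text
[0.42294822 0.31844837 0.12840619] 0.2201231230467581 34.430832266807556 [ 2.72490077e+00  1.56254968e+00 -1.71258285e-03]
small_round_tray 0.96 [317.6, 230.1, 67.1, 64.3] [0.4250813  0.31559134 0.006     ]
small_round_tray 0.43 [590.5, 368.9, 45.2, 53.9] [0.60815252 0.026588   0.006     ]
small_round_tray 0.89 [316.8, 226.2] [0.42537113 0.31713656 0.        ]
small_round_tray 0.26 [561.8, 258.5] [0.60326144 0.17973746 0.        ]
collet 0.78 [312.9, 306.2, 46.5, 82.5] [0.39101065 0.26423433 0.006     ]
collet 0.57 [570.3, 263.3, 38.8, 43.6] [0.60771003 0.17391131 0.006     ]
collet 0.77 [312.9, 284.4] [0.39916021 0.27815135 0.        ]
collet 0.32 [466.7, 244.9] [0.52190969 0.24325753 0.        ]
collet in hand, base should be [313.14448408 284.10188856]
[314.3150082  225.75489522] [(0.4238, 0.3165, 37.9, 37.4, 149.6)]
shift [0.0013 0.0009 0.1064] turn 0 dist 0.106 q6 1.13
```

Request:
step_arm(series=[0, 0.002, 0.05, 0, 0, 0.002, 0.085, 0, 0, 0.002, 0.1, 0, 0, 0.002, 0.105, 0, 0, 0.002, 0.1065, 0, 0, 0.002, 0.1065, 0])

```text
time: 23.88
tool_pos: [0.4262, 0.3187, 0.0236]
tcp_rot: [-2.726, -1.562, -0.004]
wrist_force: [-0.9, -0.2, -0.2]
width: 0.222
grip_force: 34.4
```

Request:
step_arm(series=[0, 0, 0.001, 0, 0, 0, 0.002, 0, 0, 0, 0.002, 0])

```text
time: 24.25
tool_pos: [0.4251, 0.3181, 0.0204]
tcp_rot: [-2.726, -1.562, -0.0]
wrist_force: [0.3, 0.2, -0.5]
width: 0.224
grip_force: 34.4
```

Request:
step_arm(series=[0, 0, 0.0007, 0, 0, 0, 0.0014, 0, 0, 0, 0.0014, 0])

```text
time: 24.62
tool_pos: [0.4253, 0.3182, 0.0201]
tcp_rot: [-2.726, -1.562, 0.0]
wrist_force: [-2.6, -1.3, 8.4]
width: 0.222
grip_force: 35.4
```

Contact. Releasing and backing off.

Request:
step_arm(series=[0, 0, 0, 0, 0, 0, 0, 0, 0, 0, 0, 0], gripper=0.42)

```text
time: 25.0
tool_pos: [0.425, 0.318, 0.0187]
tcp_rot: [2.726, 1.562, -0.0]
wrist_force: [0.9, 1.1, 0.7]
width: 0.419
grip_force: 0.0
```

Request:
step_arm(series=[0, 0, -0.015, 0, 0, 0, -0.05, 0, 0, 0, -0.1, 0, 0, 0, -0.15, 0, 0, 0, -0.15, 0, 0, 0, -0.15, 0])

```text
time: 25.75
tool_pos: [0.4252, 0.318, 0.1696]
tcp_rot: [-2.726, -1.562, -0.002]
wrist_force: [-0.9, -0.1, -0.8]
width: 0.421
grip_force: 0.0
```

Run:
```python
from h import *
s,p=cam('wrist'); print(s['tool_pos'],s['width'])
for l in ['collet','vial_a','stand_loupe','vee_block']:
  for d in viewer.boxes_of(p,l)[:3]: print(l,round(d['score'],2),np.round(d['extent']),np.round(atz(s,p,d['extent'][:2],.01),3))
  for d in viewer.spot_point(p,l)[:3]: print('  pt',round(d['score'],2),np.round(d['point']),np.round(atz(s,p,d['point'],.0),3))
# collet check: bright pixels expected at base ring / top
for X in ([.4245,.3175,.003],[.4245,.3175,.053]): print(proj(s,p,X))
s,t=cam('top')
for l in ['vice','vee_block','stand_loupe','collet','vial_a']:
  for d in viewer.boxes_of(t,l)[:3]: print(l,round(d['score'],2),np.round(d['extent']),np.round(atz(s,t,d['extent'][:2],.02),3))
```

```text
[0.4251545  0.3180326  0.16956958] 0.4207944006394019
collet 0.89 [312. 222.  24.  31.] [0.423 0.316 0.01 ]
collet 0.28 [458. 244.  46.  38.] [0.525 0.233 0.01 ]
  pt 0.87 [316. 218.] [0.426 0.315 0.   ]
vial_a 0.55 [459. 244.  46.  38.] [0.526 0.232 0.01 ]
  pt 0.71 [446. 234.] [ 0.521  0.243 -0.   ]
stand_loupe 0.9 [579. 358.  42.  35.] [0.617 0.012 0.01 ]
  pt 0.81 [570. 353.] [0.61  0.017 0.   ]
vee_block 0.75 [544. 251.  36.  38.] [0.604 0.177 0.01 ]
  pt 0.86 [539. 248.] [0.606 0.177 0.   ]
[312.64039858 216.99395436]
[312.60571744 231.63894577]
vice 0.66 [427. 264.  32.  24.] [ 0.425 -0.241  0.02 ]
vice 0.36 [308. 185.  29.  30.] [0.604 0.022 0.02 ]
vee_block 0.6 [239. 187.  15.  14.] [0.602 0.18  0.02 ]
stand_loupe 0.84 [306. 183.  22.  19.] [0.61  0.025 0.02 ]
stand_loupe 0.62 [266. 302.  23.  21.] [0.342 0.115 0.02 ]
stand_loupe 0.47 [282. 271.  14.  12.] [0.411 0.081 0.02 ]
collet 0.59 [176. 267.   9.   7.] [0.42  0.319 0.02 ]
vial_a 0.5 [282. 226.  11.  12.] [0.513 0.081 0.02 ]
```

```bash
python3 -c "
from workcell import job; print(job.finish_job())"
```

```text
the job is handed in; nothing more can be done
None
```

The vice, V block, stand loupe and collet holder are each in their matching trays, set down in that order and released, and the job was handed in after about 26 s. Camera views show the vice, V block and loupe sitting inside their rims and both vials still standing. I checked the collet's final position only by detection, which put it upright at the centre of its tray.

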